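# Tap the handle into a pigment muller and stand it on the slab

## Robot

A 7-joint arm with a two-finger parallel gripper is mounted at the origin on the work surface. World frame = base frame: x ahead of the robot, y to its left, z up, the work surface at z = 0. Lengths are in mm, angles in rad, forces in N, time in s.
With the tool pointing down it reaches from about 400 to 925 mm from the base axis. Payload 5.6 kg.
Tool frame: the origin (TCP) lies where the fingers leave the gripper's body, on its centre line; the fingertips stand 73 mm ahead of it and the grasp point (between the pads) lies 54 mm ahead of it (arm.tcp_to_tips is the distance from the TCP to the fingertips, in mm); z points along the fingers, y is the direction in which the jaws open and shut (so a half turn about z gives the same grasp; the last joint's range is limited). The gripper opens to 85 mm and grips with 20 to 120 N. Pads are 22 mm wide; open, the fingers measure 114 mm over their backs; the gripper's body (76 mm by 85 mm) begins 54 mm behind the grasp point. The pads swing forward as they close: fully open they stand 13 mm farther back than shut.
Start: joints at [1.273, 0.468, -0.012, 1.603, 0.006, 1.071, -0.056], TCP at [163.794, -629.029, 303.89] pointing down, gripper open.
Joint ranges: [-2.53, 2.53], [-0.31, 2.02], [-1.57, 1.55], [0.28, 2.44], [-1.29, 4.43], [0.15, 1.84], [-2.92, 2.92]. Speed limits (rad/s): [2.57, 2.57, 3.14, 3.14, 3.14, 3.14, 3.14].

## Interface

Orientations are given as a unit quaternion [x, y, z, w].
In Python, from plant import arm gives the robot as it stands.
- The arm moves only by the shell command python3 -m jog 'ROWS' [OPENING] [FORCE]. ROWS is JSON, a list of rows, each an object of numbers: "x", "y", "z": the shift along the world's x, y, z as a fraction of full scale; "spin": the turn about the world's z as a fraction of full scale. A call has 1 to 20 rows; each row shifts and turns the commanded pose from where the row before left it; what a row does not reach is not made up. Full scale, the value 1, is 50 mm for a shift and 0.15 rad for a turn. A row lasts 1/10 s, in which the tool goes at most 50 mm and 8.59 degrees, less where a joint would pass 70% of its speed; a pose out of reach is approached as far as the arm can. A call with a number of a shift or a turn outside -1 to 1 is refused whole. A call with a gripper value outside its range is refused whole. OPENING is the gripper's target within -1 to 1 (fully open at 1, half-way at 0, shut at -1), set as the call begins (- or left out, the last holds). The fingers move at their own pace and stop on an object; FORCE is the grip in N (left out, the last holds). Time passes only in rows, so rows that do not move let the fingers close. It gives the time, the measured TCP pose, the force and the opening at its end, in the units of the state.
- arm.get_state(): the state, without advancing time (a new reading comes with each control period).
- arm.camera(name): name is "side" or "top" or "wrist"; returns the picture (480x640x3 uint8, red, green, blue); there is no depth.
- arm.get_calibration(name): a dict with "fx", "fy", "cx", "cy" (pixels), "R" (3x3) and "t" (3): a world point X has camera coordinates R X + t. Camera axes: x right, y down, z forward; pixel columns grow to the right and rows downward; lengths in mm; the calibration is good to about 2 mm. The wrist camera is an equidistant fisheye: a pixel r from the principal point sees the ray r / f radians off the axis. A picture is of the moment at which its call begins: read the wrist's pose just before it. get_calibration takes no time and is no camera call; for the wrist camera it gives the pose at the moment of the call.
- arm.finish_job(): hands the job in, once; it reports no verdict.
The state is a dict: "clock": time; "joints": joint angles; "qvel": joint speeds; "tau": joint torques, N m; "eef_pos": TCP position; "eef_rot": TCP orientation; "contact_force": force on the tool from outside, world axes, zero at the start; "ft_torque": the same for the moment, N m; "opening": finger opening in mm.
Only numpy, scipy, OpenCV 4.12 (cv2) and the standard library are available. Lean on these libraries where they do the work, as an engineer would, in place of code of your own. Each camera call takes 0.05 s, during which the arm holds its last target. There are 200 camera calls.

## Task

Stand the loose wooden handle with its tapered shank in the socket of the larger stone muller head, let go of it, and drive it in with a firm but measured tap or push down on its top until the taper grips. Then lift the muller by its handle alone, so that friction carries the stone, and set it down gently and upright, shank still tight, on the glass slab. Let go, and leave the small stone head and the jar where they stand.

Things in the scene. Friction and masses are not known exactly. Their poses are not given: they have to be found in the camera images.
- grip (a point): Turned wooden handle, 102 mm long, 70 g, shank down in the rack. Tapered round shank, 15 mm across at the tip, 22 mm at 38 mm up; shoulder at 42 mm; from there to the flat top a plain round barrel 34 mm across. This point is on the axis, 75 mm above the shank tip, 27 mm below the top: the place to grip. z: along the axis, towards the top
- tip (a point): Lower end of the handle's shank, on the axis (75 mm below the grip point)
- handle_top (a point): Middle of the flat top of the handle, 34 mm across (27 mm above the grip point): the place to tap. Lean on it slowly (about 10 mm/s): nothing yields below it, and a quick knock soon passes 30 N
- head: The larger stone muller head, the one to use: a round marble-like block 70 mm across, 54 mm high, 480 to 640 g, loose on the cork mat, with a tapered round socket from above (21 mm across at the mouth, 14 mm at its floor, which lies 14 mm above the underside). Origin: centre of its underside, z up. Pushing down on it with more than about 30 N cracks it
- socket (a point): Middle of the socket's mouth, in the top face of the larger head, 54 mm above its underside. The shank drops in about 33 mm, its tip then 20 to 22 mm above the underside; the shoulder stays clear. So laid in it comes straight out again. Pushed from above it sinks only about 1 mm more while the force climbs to 25 N; after a push of 15 to 25 N the taper carries the stone
- mat: Cork mat fixed to the table, 260 mm (its x) by 120 mm (its y), 6 mm thick; both stone heads stand on it. Origin: centre of its underside
- small_head: The smaller stone head, 42 mm across and 36 mm high, with a socket of only 14 mm, too small for the shank; loose on the mat. Origin: centre of its underside. To be left alone
- rack: Wooden brush rack fixed to the table, 270 mm (its x) by 70 mm (its y), 50 mm high. Origin: centre of its underside. The handle stands in its 26 mm hole, 90 mm from the middle towards -x, shoulder on the rack's top; brushes up to 255 mm high stand 45 to 105 mm from the middle towards +x
- slab: Glass grinding slab fixed to the table, 240 mm (its x) by 200 mm (its y), 10 mm thick. Origin: centre of its underside. The muller goes on its clear middle. A jar stands at one corner
- jar: Small closed pigment jar, 40 mm across and 55 mm high, loose, near the corner of the slab at +x, +y of the slab (its middle 85 mm and 70 mm from the slab's middle). Origin: centre of its underside. To be left alone
Things that resemble listed ones, but are neither listed nor needed, are in the scene too. Of the things shaped like the part that bears grip, the wooden one is meant. What is shaped like the head but blue is not meant.

How it is judged:
By the outcome, as a careful person would: the job done as asked, in the order asked, and still so for the second after the job is handed in, with the robot touching nothing.
It also fails if it takes over 69 s, if anything falls off the work surface, if the arm or the gripper's body presses on something with over 40 N, if the wrist force passes 120 N, or if a joint passes its speed limit or range.

## Working session

There is one attempt and no reset: what is moved stays moved. The work goes in short steps, Python scripts to look and compute and a shell command to move; the robot and the scene stay as the last step left them, time stands still between calls to the robot, and variables do not carry over. Pictures are saved under pics/ and viewed, about 8 in all and at most 12, crops included, and the job is handed in when it is done.

```bash
mkdir -p pics; python3 - <<'E'
from plant import arm
import cv2,numpy as np
for n in ("top","side"):
    c=arm.get_calibration(n); print(n,{k:np.round(v,3).tolist() for k,v in c.items()})
    cv2.imwrite(f"pics/{n}0.png",arm.camera(n)[:,:,::-1])
s=arm.get_state(); print(s)
E
```

```text
top {'fx': 570.654, 'fy': 570.654, 'cx': 314.733, 'cy': 246.012, 'R': [[-0.002, -1.0, -0.0], [-0.99, 0.002, -0.142], [0.142, -0.0, -0.99]], 't': [50.549, 508.556, 1227.078]}
side {'fx': 495.804, 'fy': 495.804, 'cx': 321.759, 'cy': 237.356, 'R': [[0.953, -0.302, -0.025], [-0.205, -0.581, -0.787], [0.224, 0.755, -0.616]], 't': [-456.424, 203.216, 875.068]}
{'clock': 0.1, 'joints': array([ 1.27300445,  0.46831445, -0.01160851,  1.60354753,  0.0059807 ,
        1.07137586, -0.05630847]), 'qvel': array([-0.00068779, -0.00318837, -0.00092616, -0.00457628, -0.00066623,
       -0.00073707, -0.00016882]), 'tau': array([ 1.15490522e-03, -5.33520377e+01,  2.19385821e-02, -2.51964247e+01,
        1.15026324e-02,  4.32095403e-03,  2.95730288e-06]), 'eef_pos': array([ 163.68230378, -628.65250108,  303.01040841]), 'eef_rot': array([ 9.91900677e-01,  1.27013380e-01, -1.49922071e-04, -7.91191703e-04]), 'contact_force': array([-0.08972111, -0.20567202,  0.04815507]), 'ft_torque': array([ 0.04050952,  0.03103336, -0.01513525]), 'opening': 85.81166045069293}
```

View pics/top0.png

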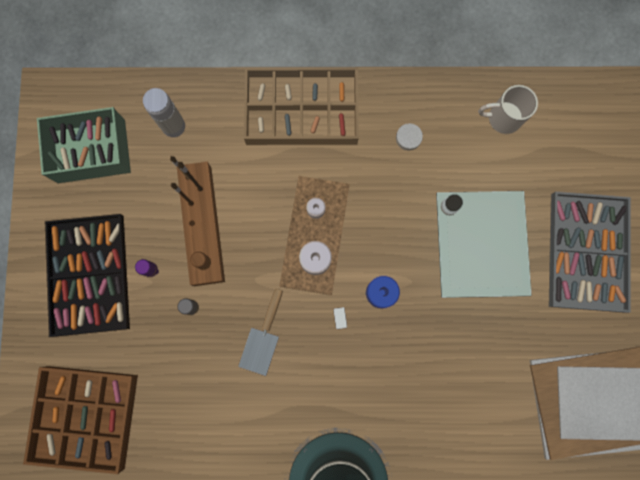

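View pics/side0.png

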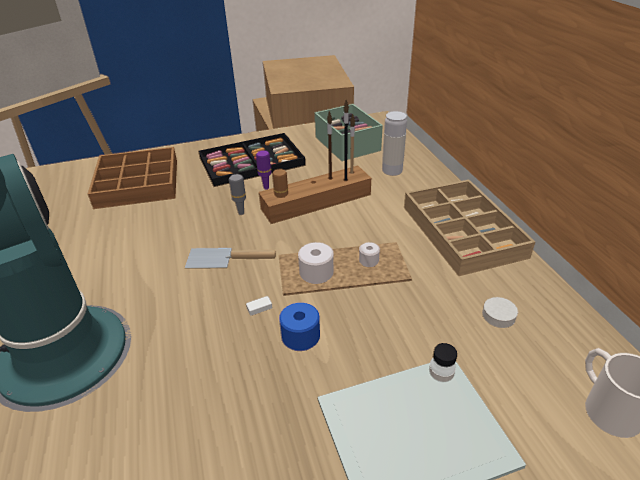

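The top view shows the wooden handle in the rack at about (200,260), the large head at (315,257), the blue decoy at (383,292) and the slab centre near (484,244), with the jar at (452,204). The side view agrees: handle (280,183), head (316,262).

```bash
cat > h.py <<'E'
from plant import arm
import cv2,numpy as np
def ray(c,u,v,fish=False):
    x,y=(u-c["cx"])/c["fx"],(v-c["cy"])/c["fy"]
    if fish:
        r=np.hypot(x,y); d=np.array([x/r*np.sin(r),y/r*np.sin(r),np.cos(r)]) if r>0 else np.array([0,0,1.])
    else: d=np.array([x,y,1])
    R=np.array(c["R"]); return -R.T@np.array(c["t"]),R.T@d
def onz(c,u,v,z,fish=False):
    o,d=ray(c,u,v,fish); return (o+d*(z-o[2])/d[2])[:2].round(1)
E
python3 - <<'E'
from h import *
c=arm.get_calibration("top"); im=cv2.imread("pics/top0.png"); hsv=cv2.cvtColor(im,cv2.COLOR_BGR2HSV)
def blobs(m,lo):
    n,l,s,ce=cv2.connectedComponentsWithStats(m.astype(np.uint8))
    return [(i,s[i].tolist(),ce[i].round(1).tolist()) for i in range(1,n) if s[i][4]>lo],l
roi=np.zeros(im.shape[:2],bool); roi[180:300,275:355]=1
b,l=blobs((hsv[...,1]<60)&(hsv[...,2]>110)&roi,60)
for i,s,ce in b:
    ct=cv2.findContours((l==i).astype(np.uint8),0,1)[0]; (u,v),r=cv2.minEnclosingCircle(max(ct,key=len)); print("head",s,ce,(u,v,r),onz(c,u,v,60),onz(c,*ce,60))
roi[:]=0; roi[180:310,425:540]=1
b,l=blobs((hsv[...,0]>60)&(hsv[...,0]<100)&(hsv[...,1]>20)&roi,500)
for i,s,ce in b:
    ct=max(cv2.findContours((l==i).astype(np.uint8),0,1)[0],key=cv2.contourArea); rr=cv2.minAreaRect(ct); print("slab",rr,onz(c,*rr[0],10))
print("handle guess",onz(c,200,259,110), "rack", [onz(c,*p,50).tolist() for p in((178,165),(208,162),(223,283),(192,286))])
cs=arm.get_calibration("side"); print("side handle",onz(cs,280,171,110))
a=cv2.resize(im[230:320,130:350],None,fx=3.6,fy=3.6,interpolation=cv2.INTER_CUBIC); s=cv2.resize(cv2.imread("pics/side0.png")[140:300,220:420],None,fx=3.6,fy=3.6,interpolation=2)[:270*2]
o=np.zeros((a.shape[0],800,3),np.uint8);o[:,:a.shape[1]]=a
cv2.imwrite("pics/crop1.png",o)
E
```

```text
head [306, 198, 20, 19, 289] [315.2, 206.9] (315.04876708984375, 206.97561645507812, 9.951362609863281) [591.8  48.7] [591.9  48.4]
head [299, 241, 33, 33, 845] [314.8, 257.0] (314.54736328125, 257.0989990234375, 16.70350456237793) [481.  50.] [481.2  49.5]
slab ((483.26519775390625, 243.53868103027344), (105.69580841064453, 88.03604125976562), 86.98721313476562) [ 517.3 -331.7]
handle guess [471.3 287.9] rack [[690.2, 354.9], [697.0, 288.0], [426.0, 248.8], [419.6, 315.8]]
side handle [474.9 294.6]
```

View pics/crop1.png

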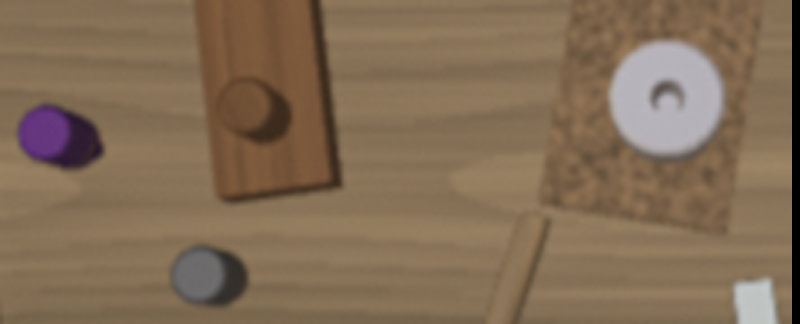

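Estimates: handle about (470,290), head about (481,50), slab centre (517,-332). I'll go to a viewpoint between the handle and the head.

```bash
python3 -m jog '[{"x":0.3,"y":0.4},{"x":0.5,"y":0.8},{"x":0.5,"y":0.8},{"x":0.5,"y":0.8},{"x":0.5,"y":0.8},{"x":0.5,"y":0.8},{"x":0.5,"y":0.8},{"x":0.5,"y":0.8},{"x":0.5,"y":0.8},{"x":0.5,"y":0.8},{"x":0.5,"y":0.8},{"x":0.5,"y":0.8},{"x":0.3,"y":0.8},{"y":0.8},{"y":0.8},{"y":0.8},{"y":0.8},{"y":0.8},{"y":0.6},{"y":0.3}]' 1
python3 -m jog '[{},{},{}]'
python3 - <<'E'
from h import *
c=arm.get_calibration("wrist"); im=arm.camera("wrist")
import pickle; pickle.dump(c,open("w1.pkl","wb")); cv2.imwrite("pics/w1.png",im[:,:,::-1])
print(c, arm.get_state()["eef_rot"])
E
```

```text
{'fx': 371.64829954431775, 'fy': 371.64829954431775, 'cx': 321.38817801903383, 'cy': 244.82726894872133, 'R': array([[ 0.25197768, -0.9677294 , -0.0026565 ],
       [-0.92599547, -0.24190665,  0.28985093],
       [-0.28113989, -0.07057605, -0.95706812]]), 't': array([-649.57793411,  -36.67267185,  379.93084063])} [ 9.91901704e-01  1.27005941e-01 -1.48384127e-04 -6.92102300e-04]invalid input
invalid input
```

View pics/w1.png

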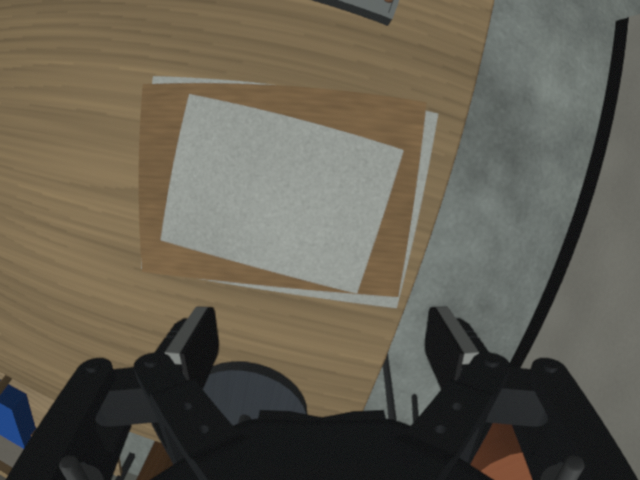

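The arm did not move, so that picture (number 4 of the count) only shows the start view: every row probably needs all four keys.

```bash
python3 -m jog '[{"x":0.3,"y":0.4,"z":0,"spin":0},{"x":0.5,"y":0.8,"z":0,"spin":0},{"x":0.5,"y":0.8,"z":0,"spin":0},{"x":0.5,"y":0.8,"z":0,"spin":0},{"x":0.5,"y":0.8,"z":0,"spin":0},{"x":0.5,"y":0.8,"z":0,"spin":0},{"x":0.5,"y":0.8,"z":0,"spin":0},{"x":0.5,"y":0.8,"z":0,"spin":0},{"x":0.5,"y":0.8,"z":0,"spin":0},{"x":0.5,"y":0.8,"z":0,"spin":0},{"x":0.5,"y":0.8,"z":0,"spin":0},{"x":0.5,"y":0.8,"z":0,"spin":0},{"x":0.3,"y":0.8,"z":0,"spin":0},{"x":0,"y":0.8,"z":0,"spin":0},{"x":0,"y":0.8,"z":0,"spin":0},{"x":0,"y":0.8,"z":0,"spin":0},{"x":0,"y":0.8,"z":0,"spin":0},{"x":0,"y":0.8,"z":0,"spin":0},{"x":0,"y":0.6,"z":0,"spin":0},{"x":0,"y":0.3,"z":0,"spin":0}]' 1 40
```

```text
clock: 2.15
eef_pos: [468.2, 119.1, 303.9]
eef_rot: [0.992, 0.129, 0.0, -0.001]
contact_force: [-0.6, -0.2, 0.1]
opening: 85.4
```

```bash
python3 -m jog '[{"x":-0.5,"y":0.4,"z":0,"spin":0},{"x":-0.5,"y":0.5,"z":0,"spin":0},{"x":-0.3,"y":0.5,"z":0,"spin":0},{"x":0,"y":0.2,"z":0,"spin":0},{"x":0,"y":0,"z":0,"spin":0},{"x":0,"y":0,"z":0,"spin":0}]'
python3 - <<'E'
from h import *
c=arm.get_calibration("wrist"); im=arm.camera("wrist")
import pickle; pickle.dump(c,open("w1.pkl","wb")); cv2.imwrite("pics/w2.png",im[:,:,::-1])
E
```

```text
clock: 2.75
eef_pos: [404.5, 195.2, 303.7]
eef_rot: [0.992, 0.127, -0.0, 0.0]
contact_force: [-0.1, -0.3, -0.9]
opening: 85.2
```

View pics/w2.png

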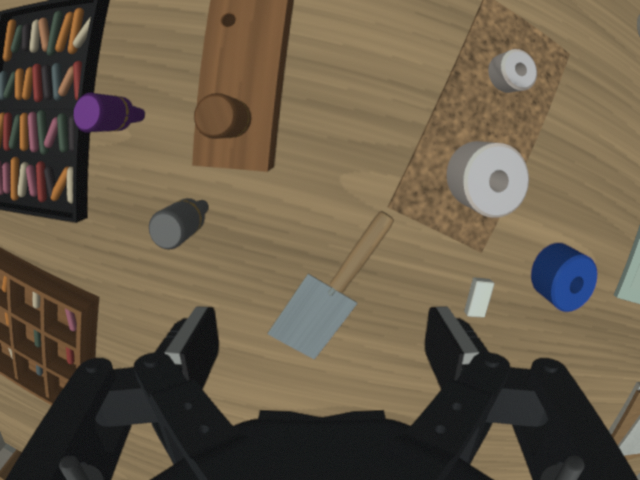

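The wooden handle's top is at about (215,116) and the large head's mouth at about (499,181). I'll turn both into positions, with a sharper fit for each.

```bash
python3 - <<'E'
from h import *; import pickle
c=pickle.load(open("w1.pkl","rb")); im=cv2.imread("pics/w2.png"); g=cv2.cvtColor(im,cv2.COLOR_BGR2GRAY); hsv=cv2.cvtColor(im,cv2.COLOR_BGR2HSV)
# mouth and top disc of head: contours of bright region
ct,h=cv2.findContours(((hsv[...,1]<40)&(g>150)).astype(np.uint8),cv2.RETR_CCOMP,cv2.CHAIN_APPROX_NONE)
for i,k in enumerate(ct):
    (u,v),r=cv2.minEnclosingCircle(k)
    if 380<u<600 and 20<v<260 and len(k)>20: print("blob" if h[0][i][3]<0 else "hole",round(u,1),round(v,1),round(r,1),onz(c,u,v,60,True),cv2.fitEllipse(k)[:2])
p=g[85:150,185:260]; 
cir=cv2.HoughCircles(cv2.GaussianBlur(cv2.resize(p,None,fx=4,fy=4,interpolation=2),(0,0),3),cv2.HOUGH_GRADIENT,1,40,param1=40,param2=12,minRadius=65,maxRadius=110)
for u,v,r in cir[0][:3]: u,v=185+(u+.5)/4-.5,85+(v+.5)/4-.5; print("handle",u,v,r/4,onz(c,u,v,110,True))
for u,v in((214,116),(216,116)): print(onz(c,u,v,110,True))
a=cv2.resize(im[80:155,180:270],None,fx=4.4,fy=4.4,interpolation=2); b=cv2.resize(im[130:230,440:540],None,fx=3.3,fy=3.3,interpolation=2)
cv2.imwrite("pics/c2.png",np.hstack([a,b]))
E
```

```text
blob 495.1 179.2 36.3 [485.3  52.5] ((495.3194274902344, 179.4152069091797), (63.527530670166016, 72.08098602294922))
hole 498.5 180.5 12.0 [485.3  48.6] ((498.41705322265625, 180.56846618652344), (20.37368392944336, 23.48516082763672))
blob 519.1 67.7 19.9 [593.4  57.8] ((518.3056030273438, 67.79718017578125), (30.917905807495117, 38.93811798095703))
hole 520.5 68.5 7.9 [593.3  56.2] ((520.3731689453125, 68.58164978027344), (12.416638374328613, 15.563868522644043))
handle 230.5 117.75 20.2 [475.  279.4]
[473.9 291.8]
[474.2 290.3]
```

View pics/c2.png

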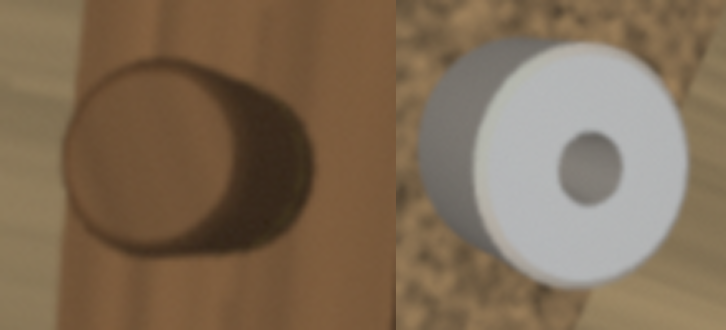

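```bash
python3 -m jog '[{"x":0.34,"y":0.48,"z":0,"spin":0},{"x":0.34,"y":0.48,"z":0,"spin":0},{"x":0.34,"y":0.48,"z":0,"spin":0},{"x":0.34,"y":0.48,"z":0,"spin":0},{"x":0,"y":0,"z":0,"spin":0},{"x":0,"y":0,"z":-0.3,"spin":0},{"x":0,"y":0,"z":-0.4,"spin":0},{"x":0,"y":0,"z":-0.4,"spin":0},{"x":0,"y":0,"z":0,"spin":0},{"x":0,"y":0,"z":0,"spin":0}]'
python3 - <<'E'
from h import *
c=arm.get_calibration("wrist"); im=arm.camera("wrist")
import pickle; pickle.dump(c,open("w3.pkl","wb")); cv2.imwrite("pics/w3.png",im[:,:,::-1])
print(onz(c,321,330,110,True))
E
```

```text
clock: 3.8
eef_pos: [471.6, 290.7, 248.4]
eef_rot: [0.992, 0.126, -0.001, 0.001]
contact_force: [-0.5, 0.3, -0.3]
opening: 85.2
[428.  278.9]
```

View pics/w3.png

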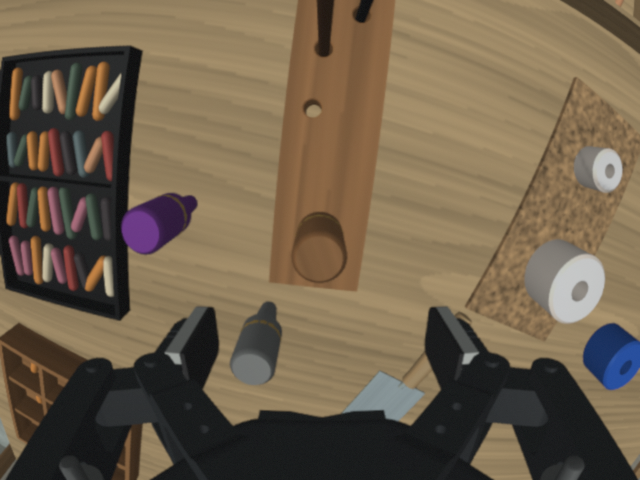

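The handle's top is at about (319,260), midway between the fingers (midline about column 321), so the approach is centred. I'll check the depth-wise offset, then descend.

```bash
python3 - <<'E'
from h import *; import pickle
c=pickle.load(open("w3.pkl","rb"))
for p in((319,258),(319,262)): print(onz(c,*p,110,True))
print("mouth",onz(c,580,291,60,True))
E
python3 -m jog '[{"x":0,"y":0,"z":-0.3,"spin":0},{"x":0,"y":0,"z":-0.4,"spin":0},{"x":0,"y":0,"z":-0.4,"spin":0},{"x":0,"y":0,"z":-0.4,"spin":0},{"x":0,"y":0,"z":-0.4,"spin":0},{"x":0,"y":0,"z":-0.3,"spin":0},{"x":0,"y":0,"z":0,"spin":0},{"x":0,"y":0,"z":0,"spin":0}]' 1 40
```

```text
[475.1 292.3]
[472.6 291.7]
mouth [485.2  48.2]
clock: 4.65
eef_pos: [471.9, 292.2, 139.0]
eef_rot: [0.992, 0.127, 0.0, -0.0]
contact_force: [-0.1, 0.5, -0.2]
opening: 85.6
```

Handle at about (473.5,291.5), so x is within 2 mm. Close.

```bash
python3 -m jog '[{"x":0,"y":0,"z":-0.04,"spin":0},{"x":0.03,"y":0,"z":0,"spin":0},{"x":0,"y":0,"z":0,"spin":0},{"x":0,"y":0,"z":0,"spin":0},{"x":0,"y":0,"z":0,"spin":0},{"x":0,"y":0,"z":0,"spin":0},{"x":0,"y":0,"z":0,"spin":0},{"x":0,"y":0,"z":0,"spin":0},{"x":0,"y":0,"z":0,"spin":0},{"x":0,"y":0,"z":0,"spin":0},{"x":0,"y":0,"z":0,"spin":0},{"x":0,"y":0,"z":0,"spin":0}]' -1 40
```

```text
clock: 5.85
eef_pos: [473.7, 292.1, 137.5]
eef_rot: [0.992, 0.127, 0.001, -0.0]
contact_force: [-0.2, -1.5, 5.4]
opening: 33.4
```

```bash
python3 -m jog '[{"x":0,"y":0,"z":0.2,"spin":0},{"x":0,"y":0,"z":0.4,"spin":0},{"x":0,"y":0,"z":0.5,"spin":0},{"x":0,"y":0,"z":0.5,"spin":0},{"x":0,"y":0,"z":0.3,"spin":0},{"x":0,"y":0,"z":0.1,"spin":0},{"x":0.02,"y":-0.3,"z":0,"spin":0},{"x":0.03,"y":-0.6,"z":0,"spin":0},{"x":0.03,"y":-0.7,"z":0,"spin":0},{"x":0.03,"y":-0.7,"z":0,"spin":0},{"x":0.03,"y":-0.7,"z":0,"spin":0},{"x":0.03,"y":-0.7,"z":0,"spin":0},{"x":0.03,"y":-0.6,"z":0,"spin":0},{"x":0.03,"y":-0.4,"z":0,"spin":0},{"x":0,"y":-0.16,"z":0,"spin":0},{"x":0,"y":0,"z":0,"spin":0},{"x":0,"y":0,"z":0,"spin":0},{"x":0,"y":0,"z":0,"spin":0}]'
python3 - <<'E'
from h import *
c=arm.get_calibration("wrist"); im=arm.camera("wrist")
import pickle; pickle.dump(c,open("w4.pkl","wb")); cv2.imwrite("pics/w4.png",im[:,:,::-1])
s=cv2.resize(arm.camera("side")[100:310,200:420,::-1],None,fx=2.2,fy=2.2857,interpolation=2)
print(arm.get_state()["eef_pos"],arm.get_state()["contact_force"])
cv2.imwrite("pics/w4c.png",np.hstack([im[160:480,160:476,::-1],cv2.resize(s,(484,320))]))
E
```

```text
clock: 7.65
eef_pos: [484.6, 50.3, 236.7]
eef_rot: [0.992, 0.128, -0.0, -0.0]
contact_force: [0.1, -0.3, -0.2]
opening: 33.8
[484.6415126   50.13406273 236.83424644] [-0.14772532 -1.07638181 -0.45087325]
```

View pics/w4c.png

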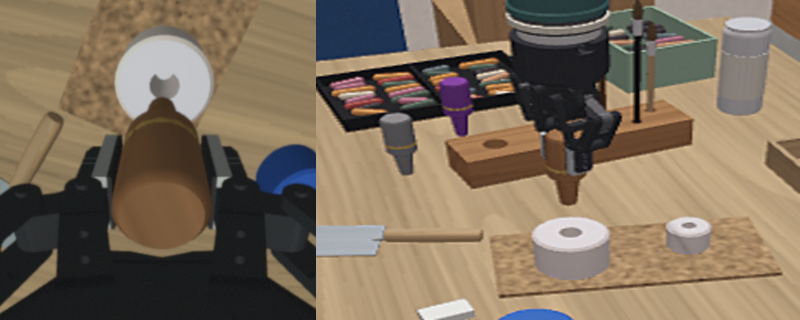

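The handle is held upright, and tip and mouth line up in the wrist column. I'll compute the offset along the line of sight.

```bash
python3 - <<'E'
from h import *; import pickle
c=pickle.load(open("w4.pkl","rb")); im=cv2.imread("pics/w4.png"); g=cv2.cvtColor(im,cv2.COLOR_BGR2GRAY);hsv=cv2.cvtColor(im,cv2.COLOR_BGR2HSV)
m=((hsv[...,1]<40)&(g>165)).astype(np.uint8); m[:,:200]=0;m[:180]=0;m[290:]=0;m[:,450:]=0
k=max(cv2.findContours(m,0,1)[0],key=cv2.contourArea); print(cv2.boundingRect(k))
for z,p in((60,(324,245)),(60,(324,247)),(108,(322,258)),(108,(322,261)),(210,(322,365)),(210,(322,370))): print(z,p,onz(c,*p,z,True))
# disc edges in col extremes
x,y,w,h=cv2.boundingRect(k); print("disc top edge ->",onz(c,x+w/2,y,60,True))
cs=arm.get_calibration("side"); print("side mouth",onz(cs,200+(570-316)/2.2,100+232/320*210,60),"tip",onz(cs,200+(569-316)/2.2,100+202/320*210,108))
E
```

```text
(275, 196, 96, 84)
60 (324, 245) [485.4  48.2]
60 (324, 247) [484.   47.8]
108 (322, 258) [491.8  51.3]
108 (322, 261) [490.   50.8]
210 (322, 365) [491.3  51.1]
210 (322, 370) [489.4  50.6]
disc top edge -> [518.4  57.6]
side mouth [482.5  47.4] tip [483.6  48.6]
```

```bash
python3 -m jog '[{"x":0,"y":-0.03,"z":-0.2,"spin":0},{"x":0,"y":0,"z":-0.3,"spin":0},{"x":0,"y":0,"z":-0.3,"spin":0},{"x":0,"y":0,"z":-0.1,"spin":0},{"x":0,"y":0,"z":-0.06,"spin":0},{"x":0,"y":0,"z":-0.06,"spin":0},{"x":0,"y":0,"z":-0.06,"spin":0},{"x":0,"y":0,"z":-0.06,"spin":0},{"x":0,"y":0,"z":-0.06,"spin":0},{"x":0,"y":0,"z":-0.06,"spin":0},{"x":0,"y":0,"z":0,"spin":0}]'
python3 -m jog '[{"x":0,"y":0,"z":-0.04,"spin":0},{"x":0,"y":0,"z":-0.04,"spin":0},{"x":0,"y":0,"z":-0.04,"spin":0},{"x":0,"y":0,"z":0,"spin":0},{"x":0,"y":0,"z":0,"spin":0}]'
```

```text
clock: 8.85
eef_pos: [484.6, 47.4, 173.5]
eef_rot: [0.992, 0.127, -0.0, 0.0]
contact_force: [-0.1, -0.4, -1.1]
opening: 33.1
clock: 9.35
eef_pos: [484.8, 47.5, 167.9]
eef_rot: [0.992, 0.127, -0.0, -0.0]
contact_force: [-0.1, 1.1, 0.0]
opening: 33.5
```

```bash
python3 -m jog '[{"x":0,"y":0.01,"z":-0.04,"spin":0},{"x":0,"y":0,"z":-0.04,"spin":0},{"x":0,"y":0,"z":-0.04,"spin":0},{"x":0,"y":0,"z":0,"spin":0},{"x":0,"y":0,"z":0,"spin":0}]'
python3 -m jog '[{"x":0,"y":0,"z":-0.02,"spin":0},{"x":0,"y":0,"z":-0.02,"spin":0},{"x":0,"y":0,"z":0,"spin":0},{"x":0,"y":0,"z":0,"spin":0}]'
```

```text
clock: 9.85
eef_pos: [484.7, 48.0, 161.8]
eef_rot: [0.992, 0.127, -0.0, -0.0]
contact_force: [-0.2, 1.0, -0.7]
opening: 33.2
clock: 10.25
eef_pos: [484.6, 48.1, 159.8]
eef_rot: [0.992, 0.127, -0.0, -0.0]
contact_force: [-1.0, 1.1, -0.2]
opening: 33.1
```

```bash
python3 -m jog '[{"x":0,"y":0,"z":-0.02,"spin":0},{"x":0,"y":0,"z":-0.02,"spin":0},{"x":0,"y":0,"z":0,"spin":0},{"x":0,"y":0,"z":0,"spin":0}]'
python3 -m jog '[{"x":0,"y":0,"z":-0.02,"spin":0},{"x":0,"y":0,"z":0,"spin":0},{"x":0,"y":0,"z":0,"spin":0}]'
```

```text
clock: 10.65
eef_pos: [484.5, 48.2, 157.7]
eef_rot: [0.992, 0.127, -0.0, -0.0]
contact_force: [-1.5, 2.2, -0.9]
opening: 33.0
clock: 10.95
eef_pos: [484.6, 48.2, 156.8]
eef_rot: [0.992, 0.127, -0.0, -0.0]
contact_force: [-1.8, 3.7, 1.1]
opening: 33.2
```

```bash
python3 -m jog '[{"x":0,"y":0.01,"z":0,"spin":0},{"x":0,"y":0,"z":0,"spin":0},{"x":0,"y":0,"z":0,"spin":0},{"x":0,"y":0,"z":0,"spin":0},{"x":0,"y":0,"z":0,"spin":0},{"x":0,"y":0,"z":0,"spin":0},{"x":0,"y":0,"z":0.1,"spin":0},{"x":0,"y":0,"z":0.3,"spin":0},{"x":0,"y":0,"z":0.4,"spin":0},{"x":0,"y":0,"z":0.4,"spin":0},{"x":0,"y":0,"z":0.4,"spin":0},{"x":0,"y":0,"z":0.1,"spin":0},{"x":0,"y":0,"z":0,"spin":0}]' 0.6
python3 -m jog '[{"x":0,"y":0,"z":0,"spin":0},{"x":0,"y":0,"z":0,"spin":0},{"x":0,"y":0,"z":0,"spin":0},{"x":0,"y":0,"z":0,"spin":0},{"x":0,"y":0,"z":0,"spin":0},{"x":0,"y":0,"z":0,"spin":0},{"x":0,"y":0,"z":0,"spin":0},{"x":0,"y":0,"z":0,"spin":0},{"x":0,"y":0,"z":0,"spin":0},{"x":0,"y":0,"z":0,"spin":0}]' -1
python3 - <<'E'
from h import *
c=arm.get_calibration("wrist"); im=arm.camera("wrist")
import pickle; pickle.dump(c,open("w5.pkl","wb")); cv2.imwrite("pics/w5.png",im[:,:,::-1])
s=arm.camera("side")[100:310,200:420,::-1]
cv2.imwrite("pics/w5c.png",np.hstack([im[160:480,160:476,::-1],cv2.resize(s,(484,320))]))
E
```

```text
clock: 12.25
eef_pos: [485.1, 48.4, 242.6]
eef_rot: [0.992, 0.127, 0.001, 0.0]
contact_force: [-0.3, -0.9, 0.8]
opening: 68.4
clock: 13.25
eef_pos: [484.8, 48.5, 241.9]
eef_rot: [0.992, 0.127, 0.0, 0.0]
contact_force: [0.3, 0.5, -0.2]
opening: -0.1
```

View pics/w5c.png

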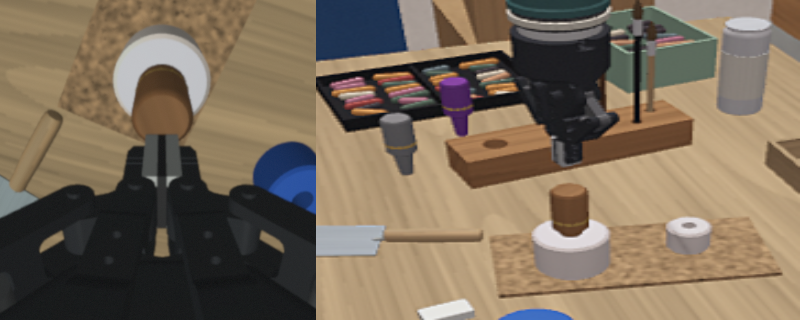

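The handle stands free and upright in the socket. The closed fingertips should touch at a TCP height of about 203.

```bash
python3 -m jog '[{"x":0,"y":0,"z":-0.2,"spin":0},{"x":0,"y":0,"z":-0.3,"spin":0},{"x":0,"y":0,"z":-0.12,"spin":0},{"x":0,"y":0,"z":0,"spin":0},{"x":0,"y":0,"z":0,"spin":0}]'
python3 -m jog '[{"x":0,"y":0,"z":-0.02,"spin":0},{"x":0,"y":0,"z":-0.02,"spin":0},{"x":0,"y":0,"z":-0.02,"spin":0},{"x":0,"y":0,"z":0,"spin":0}]'
```

```text
clock: 13.85
eef_pos: [484.9, 48.6, 210.9]
eef_rot: [0.992, 0.127, -0.0, -0.0]
contact_force: [-0.3, -0.3, 0.5]
opening: 0.4
clock: 14.25
eef_pos: [484.8, 48.4, 207.9]
eef_rot: [0.992, 0.127, 0.0, 0.0]
contact_force: [-0.6, 0.4, 0.1]
opening: 0.1
```

```bash
python3 -m jog '[{"x":0,"y":0,"z":-0.02,"spin":0},{"x":0,"y":0,"z":-0.02,"spin":0},{"x":0,"y":0,"z":0,"spin":0}]'
```

```text
clock: 14.55
eef_pos: [484.7, 48.4, 205.7]
eef_rot: [0.992, 0.127, -0.0, 0.0]
contact_force: [-0.5, 0.6, 0.1]
opening: -0.1
```

```bash
python3 -m jog '[{"x":0,"y":0,"z":-0.02,"spin":0},{"x":0,"y":0,"z":0,"spin":0}]'; python3 -m jog '[{"x":0,"y":0,"z":-0.02,"spin":0},{"x":0,"y":0,"z":0,"spin":0}]'
```

```text
clock: 14.75
eef_pos: [484.8, 48.5, 204.8]
eef_rot: [0.992, 0.127, -0.0, 0.0]
contact_force: [0.9, -0.0, -0.0]
opening: -0.0
clock: 14.95
eef_pos: [484.7, 48.5, 203.8]
eef_rot: [0.992, 0.127, -0.0, 0.0]
contact_force: [0.2, 0.4, 0.2]
opening: -0.3
```

```bash
python3 -m jog '[{"x":0,"y":0,"z":-0.01,"spin":0},{"x":0,"y":0,"z":0,"spin":0}]';python3 -m jog '[{"x":0,"y":0,"z":-0.01,"spin":0},{"x":0,"y":0,"z":0,"spin":0}]'
```

```text
clock: 15.15
eef_pos: [484.8, 48.5, 203.3]
eef_rot: [0.992, 0.127, -0.0, 0.0]
contact_force: [0.6, -0.0, -0.8]
opening: -0.2
clock: 15.35
eef_pos: [484.8, 48.5, 202.8]
eef_rot: [0.992, 0.127, -0.0, 0.0]
contact_force: [0.3, 1.0, 0.1]
opening: -0.1
```

```bash
python3 -m jog '[{"x":0,"y":0,"z":-0.01,"spin":0},{"x":0,"y":0,"z":0,"spin":0}]';python3 -m jog '[{"x":0,"y":0,"z":-0.01,"spin":0},{"x":0,"y":0,"z":0,"spin":0}]'
```

```text
clock: 15.55
eef_pos: [484.8, 48.5, 202.3]
eef_rot: [0.992, 0.127, -0.0, 0.0]
contact_force: [-0.9, 0.8, 0.0]
opening: 0.3
clock: 15.75
eef_pos: [484.8, 48.5, 201.9]
eef_rot: [0.992, 0.127, -0.0, 0.0]
contact_force: [-1.1, -0.4, 0.4]
opening: -0.2
```

```bash
python3 -m jog '[{"x":0,"y":0,"z":-0.01,"spin":0},{"x":0,"y":0,"z":0,"spin":0}]';python3 -m jog '[{"x":0,"y":0,"z":-0.01,"spin":0},{"x":0,"y":0,"z":0,"spin":0}]'
```

```text
clock: 15.95
eef_pos: [484.9, 48.5, 201.5]
eef_rot: [0.992, 0.127, 0.0, 0.0]
contact_force: [-0.5, 0.1, 2.1]
opening: 0.1
clock: 16.15
eef_pos: [485.1, 48.6, 201.2]
eef_rot: [0.992, 0.127, 0.0, 0.0]
contact_force: [0.1, 0.5, 3.6]
opening: 0.0
```

```bash
python3 -m jog '[{"x":0,"y":0,"z":-0.01,"spin":0},{"x":0,"y":0,"z":0,"spin":0}]';python3 -m jog '[{"x":0,"y":0,"z":-0.01,"spin":0},{"x":0,"y":0,"z":0,"spin":0}]'
```

```text
clock: 16.35
eef_pos: [485.2, 48.6, 200.9]
eef_rot: [0.992, 0.127, 0.0, 0.0]
contact_force: [-1.3, 1.3, 6.6]
opening: 0.1
clock: 16.55
eef_pos: [485.3, 48.7, 200.8]
eef_rot: [0.992, 0.127, 0.001, 0.0]
contact_force: [-1.0, 0.3, 9.0]
opening: -0.1
```

```bash
python3 -m jog '[{"x":0,"y":0,"z":-0.01,"spin":0},{"x":0,"y":0,"z":0,"spin":0}]'
```

```text
clock: 16.75
eef_pos: [485.4, 48.8, 200.6]
eef_rot: [0.992, 0.127, 0.001, 0.0]
contact_force: [-2.0, 0.1, 12.7]
opening: 0.2
```

```bash
python3 -m jog '[{"x":0,"y":0,"z":-0.01,"spin":0},{"x":0,"y":0,"z":0,"spin":0}]'; python3 -m jog '[{"x":0,"y":0,"z":-0.01,"spin":0},{"x":0,"y":0,"z":0,"spin":0}]'
```

```text
clock: 16.95
eef_pos: [485.6, 48.8, 200.5]
eef_rot: [0.992, 0.127, 0.001, 0.0]
contact_force: [-2.9, 0.3, 15.2]
opening: -0.0
clock: 17.15
eef_pos: [485.7, 48.9, 200.3]
eef_rot: [0.992, 0.127, 0.001, 0.0]
contact_force: [-3.4, -0.4, 18.8]
opening: -0.1
```

```bash
python3 -m jog '[{"x":0,"y":0,"z":-0.008,"spin":0},{"x":0,"y":0,"z":0,"spin":0},{"x":0,"y":0,"z":0,"spin":0}]'
```

```text
clock: 17.45
eef_pos: [485.8, 48.9, 200.2]
eef_rot: [0.992, 0.127, 0.001, 0.001]
contact_force: [-4.8, 0.3, 20.7]
opening: 0.2
```

Push reached about 21 N. Back off, open, descend and regrip.

```bash
python3 -m jog '[{"x":0,"y":0,"z":0.05,"spin":0},{"x":0,"y":0,"z":0.2,"spin":0},{"x":0,"y":0,"z":0.4,"spin":0},{"x":0,"y":0,"z":0.3,"spin":0},{"x":0,"y":0,"z":0,"spin":0},{"x":0,"y":0,"z":0,"spin":0}]'
python3 -m jog '[{"x":0,"y":0,"z":0,"spin":0},{"x":0,"y":0,"z":0,"spin":0},{"x":0,"y":0,"z":0,"spin":0},{"x":0,"y":0,"z":0,"spin":0},{"x":0,"y":0,"z":0,"spin":0},{"x":0,"y":0,"z":0,"spin":0},{"x":0,"y":0,"z":0,"spin":0},{"x":0,"y":0,"z":0,"spin":0}]' 0.7
```

```text
clock: 18.05
eef_pos: [484.6, 48.3, 245.3]
eef_rot: [0.992, 0.127, -0.0, 0.0]
contact_force: [-0.4, 0.9, -0.1]
opening: -0.2
clock: 18.85
eef_pos: [484.8, 48.4, 245.5]
eef_rot: [0.992, 0.127, -0.0, 0.0]
contact_force: [-0.2, 0.9, -0.1]
opening: 72.5
```

```bash
python3 -m jog '[{"x":0,"y":0,"z":-0.2,"spin":0},{"x":0,"y":0,"z":-0.4,"spin":0},{"x":0,"y":0,"z":-0.4,"spin":0},{"x":0,"y":0,"z":-0.4,"spin":0},{"x":0,"y":0,"z":-0.3,"spin":0},{"x":0,"y":0,"z":-0.1,"spin":0},{"x":0,"y":0,"z":0,"spin":0},{"x":0,"y":0,"z":0,"spin":0}]'
python3 -m jog '[{"x":0,"y":0,"z":0,"spin":0},{"x":0,"y":0,"z":0,"spin":0},{"x":0,"y":0,"z":0,"spin":0},{"x":0,"y":0,"z":0,"spin":0},{"x":0,"y":0,"z":0,"spin":0},{"x":0,"y":0,"z":0,"spin":0},{"x":0,"y":0,"z":0,"spin":0},{"x":0,"y":0,"z":0,"spin":0},{"x":0,"y":0,"z":0,"spin":0}]' -1 60
```

```text
clock: 19.65
eef_pos: [485.1, 48.6, 155.8]
eef_rot: [0.992, 0.127, 0.0, -0.0]
contact_force: [0.9, -1.2, -0.2]
opening: 72.4
clock: 20.55
eef_pos: [485.1, 48.5, 156.0]
eef_rot: [0.992, 0.127, 0.0, 0.0]
contact_force: [-1.8, 0.6, 6.1]
opening: 32.7
```

```bash
python3 -m jog '[{"x":0,"y":0,"z":0.02,"spin":0},{"x":0,"y":0,"z":0.04,"spin":0},{"x":0,"y":0,"z":0.06,"spin":0},{"x":0,"y":0,"z":0.1,"spin":0},{"x":0,"y":0,"z":0.15,"spin":0},{"x":0,"y":0,"z":0.15,"spin":0},{"x":0,"y":0,"z":0.15,"spin":0},{"x":0,"y":0,"z":0.15,"spin":0},{"x":0,"y":0,"z":0.1,"spin":0},{"x":0,"y":0,"z":0.05,"spin":0},{"x":0,"y":0,"z":0,"spin":0},{"x":0,"y":0,"z":0,"spin":0}]'
```

```text
clock: 21.75
eef_pos: [484.6, 48.4, 203.8]
eef_rot: [0.992, 0.127, -0.0, 0.0]
contact_force: [0.3, 0.2, -6.1]
opening: 32.6
```

Wrist load is about 6 N, so the taper carries the stone. Transfer to the slab at extra height.

```bash
python3 -m jog '[{"x":0,"y":-0.1,"z":0.2,"spin":0},{"x":0,"y":-0.2,"z":0.3,"spin":0},{"x":0,"y":-0.3,"z":0.2,"spin":0},{"x":0.045,"y":-0.46,"z":0,"spin":0},{"x":0.045,"y":-0.46,"z":0,"spin":0},{"x":0.045,"y":-0.46,"z":0,"spin":0},{"x":0.045,"y":-0.46,"z":0,"spin":0},{"x":0.045,"y":-0.46,"z":0,"spin":0},{"x":0.045,"y":-0.46,"z":0,"spin":0},{"x":0.045,"y":-0.46,"z":0,"spin":0},{"x":0.045,"y":-0.46,"z":0,"spin":0},{"x":0.045,"y":-0.46,"z":0,"spin":0},{"x":0.045,"y":-0.46,"z":0,"spin":0},{"x":0.045,"y":-0.46,"z":0,"spin":0},{"x":0.045,"y":-0.46,"z":0,"spin":0},{"x":0.045,"y":-0.46,"z":0,"spin":0},{"x":0.045,"y":-0.46,"z":0,"spin":0},{"x":0,"y":-0.3,"z":0,"spin":0},{"x":0,"y":-0.2,"z":0,"spin":0},{"x":0,"y":-0.1,"z":0,"spin":0}]'
python3 -m jog '[{"x":0,"y":0,"z":0,"spin":0},{"x":0,"y":0,"z":0,"spin":0},{"x":0,"y":0,"z":0,"spin":0}]'
python3 - <<'E'
from h import *
s=arm.camera("side")[:,:,::-1]; w=arm.camera("wrist")[:,:,::-1]
cv2.imwrite("pics/s6.png",np.hstack([s[180:480,240:620],cv2.resize(w,(400,300))]))
E
```

```text
clock: 23.75
eef_pos: [515.9, -334.3, 238.8]
eef_rot: [0.992, 0.127, -0.0, -0.0]
contact_force: [0.2, 1.5, -7.1]
opening: 33.0
clock: 24.05
eef_pos: [516.6, -332.2, 239.1]
eef_rot: [0.992, 0.128, 0.0, -0.0]
contact_force: [0.2, 0.9, -6.2]
opening: 32.8
```

View pics/s6.png

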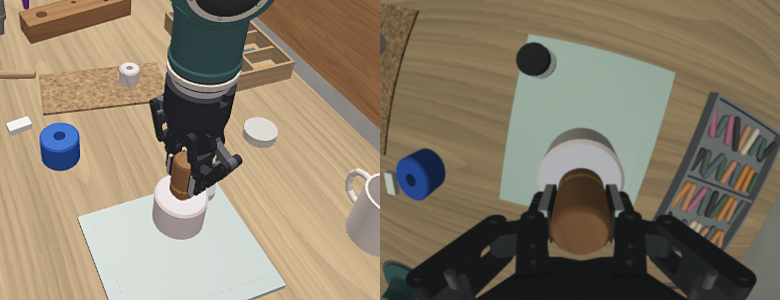

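The muller hangs upright over the slab's middle, and the jar is clear. Contact should come at a TCP height of about 160.

```bash
python3 -m jog '[{"x":0,"y":0,"z":-0.1,"spin":0},{"x":0,"y":0,"z":-0.2,"spin":0},{"x":0,"y":0,"z":-0.3,"spin":0},{"x":0,"y":0,"z":-0.3,"spin":0},{"x":0,"y":0,"z":-0.3,"spin":0},{"x":0,"y":0,"z":-0.2,"spin":0},{"x":0,"y":0,"z":-0.06,"spin":0},{"x":0,"y":0,"z":-0.04,"spin":0},{"x":0,"y":0,"z":0,"spin":0},{"x":0,"y":0,"z":0,"spin":0}]'
python3 -m jog '[{"x":0,"y":0,"z":-0.01,"spin":0},{"x":0,"y":0,"z":-0.01,"spin":0},{"x":0,"y":0,"z":-0.01,"spin":0},{"x":0,"y":0,"z":-0.01,"spin":0},{"x":0,"y":0,"z":0,"spin":0}]'
```

```text
clock: 25.15
eef_pos: [516.7, -333.7, 164.7]
eef_rot: [0.992, 0.127, 0.001, 0.0]
contact_force: [-0.1, 0.4, -5.5]
opening: 32.4
clock: 25.65
eef_pos: [516.2, -333.5, 161.9]
eef_rot: [0.992, 0.127, -0.0, -0.0]
contact_force: [0.1, 0.1, -6.3]
opening: 32.7
```

```bash
python3 -m jog '[{"x":0,"y":0,"z":-0.01,"spin":0},{"x":0,"y":0,"z":-0.01,"spin":0},{"x":0,"y":0,"z":0,"spin":0}]'
```

```text
clock: 25.95
eef_pos: [516.3, -333.5, 160.9]
eef_rot: [0.992, 0.127, -0.0, -0.0]
contact_force: [-0.1, -0.8, -4.9]
opening: 32.5
```

```bash
python3 -m jog '[{"x":0,"y":0,"z":-0.01,"spin":0},{"x":0,"y":0,"z":0,"spin":0}]'; python3 -m jog '[{"x":0,"y":0,"z":-0.008,"spin":0},{"x":0,"y":0,"z":0,"spin":0},{"x":0,"y":0,"z":0,"spin":0}]'
```

```text
clock: 26.15
eef_pos: [516.3, -333.6, 160.5]
eef_rot: [0.992, 0.127, -0.0, 0.0]
contact_force: [0.4, -0.8, -5.6]
opening: 32.9
clock: 26.45
eef_pos: [516.3, -333.6, 160.4]
eef_rot: [0.992, 0.127, -0.0, 0.0]
contact_force: [-1.5, -0.3, -3.0]
opening: 32.9
```

```bash
python3 -m jog '[{"x":0,"y":0,"z":-0.006,"spin":0},{"x":0,"y":0,"z":0,"spin":0},{"x":0,"y":0,"z":0,"spin":0}]'
```

```text
clock: 26.75
eef_pos: [516.3, -333.6, 160.3]
eef_rot: [0.992, 0.127, -0.0, 0.0]
contact_force: [-3.5, 1.1, 2.7]
opening: 33.0
```

It has touched down (load from -6 N to about +3 N). Release and rise.

```bash
python3 -m jog '[{"x":0,"y":0,"z":0,"spin":0},{"x":0,"y":0,"z":0,"spin":0},{"x":0,"y":0,"z":0,"spin":0},{"x":0,"y":0,"z":0,"spin":0},{"x":0,"y":0,"z":0,"spin":0},{"x":0,"y":0,"z":0,"spin":0},{"x":0,"y":0,"z":0,"spin":0},{"x":0,"y":0,"z":0,"spin":0},{"x":0,"y":0,"z":0.1,"spin":0},{"x":0,"y":0,"z":0.3,"spin":0},{"x":0,"y":0,"z":0.5,"spin":0},{"x":0,"y":0,"z":0.5,"spin":0},{"x":0,"y":0,"z":0.5,"spin":0},{"x":0,"y":0,"z":0.5,"spin":0},{"x":0,"y":0,"z":0.3,"spin":0},{"x":0,"y":0,"z":0,"spin":0},{"x":0,"y":0,"z":0,"spin":0}]' 0.7
python3 - <<'E'
from h import *
s=arm.camera("side")[:,:,::-1]; w=arm.camera("wrist")[:,:,::-1]
cv2.imwrite("pics/s7.png",np.hstack([s[180:480,240:620],cv2.resize(w,(400,300))]))
E
```

```text
clock: 28.45
eef_pos: [516.0, -333.4, 294.6]
eef_rot: [0.992, 0.127, -0.0, -0.0]
contact_force: [-0.3, -0.1, -0.7]
opening: 72.6
```

View pics/s7.png

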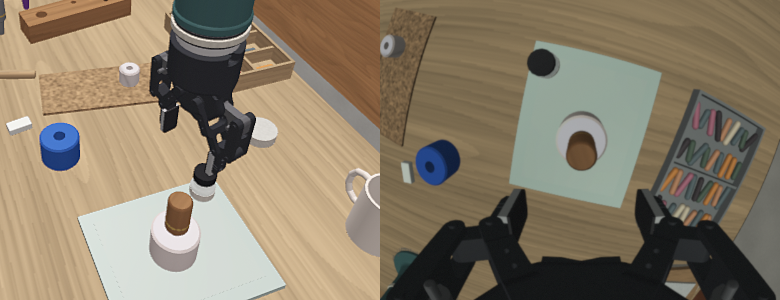

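The muller stands upright and released in the middle of the slab. The jar and the small head are where they were, and the gripper is clear.

```bash
python3 -c "
from plant import arm
print(arm.finish_job())"
```

```text
the job is handed in; nothing more can be done
None
```

The muller is assembled and standing upright on the middle of the glass slab, released, and the job is handed in at about 28.5 s of the 69 s allowed.

- **Fitting the handle:** I set the wooden handle in the large head's socket and let go. I then pressed slowly on its top with the closed fingertips, in small steps, up to about 21 N.
- **Lift and placing:** I lifted it by the handle alone. The wrist load read about 6 N, which fits the stone being carried by the taper. On the slab the reading went from about -6 N to about +3 N at touchdown.
- **Last pictures:** The last side and wrist pictures show the shank in the socket. The jar and small head look unmoved, and the gripper is well clear.
- **Failures and disagreements:**
  - My first two move commands were refused for missing keys. Nothing moved.
  - The top and wrist cameras disagreed by about 4 mm in x. I used their relative offsets, which agreed within about 2 mm, and the shank went in with no more than about 4 N sideways.
  - After release I checked shank tightness only by eye in the pictures. The lift was the only load test.

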